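# Shorten a telescoping leg by one hole

### The arm

A 6-joint arm with a two-finger parallel gripper is mounted at the origin on a cart in front of the work surface, level with it; the furniture and walls round the work are solid. World frame = base frame: x ahead of the robot, y to its left, z up, the work surface at z = 0. Lengths are in m, angles in rad, forces in N, time in s.
With the tool pointing down it reaches from about 0.4 to 0.925 m from the base axis. Payload 12.5 kg.
Tool frame: the origin (TCP) lies at the very end of the fingers, on their centre line; the grasp point (between the pads) lies 19 mm behind it; z points along the fingers, y is the direction in which the jaws open and shut (so a half turn about z gives the same grasp; the last joint's range is limited). The gripper opens to 95 mm and grips with 3 to 60 N. Pads are 20 mm wide; open, the fingers measure 119 mm over their backs; the gripper's body (75 mm by 180 mm) begins 59 mm behind the grasp point.
Start: joints at [-1.364, 0.491, 1.559, -0, 1.092, -0.106], TCP at [0.192, -0.595, 0.215] pointing down, gripper open.
Joint ranges: [-3.1, 3.1], [-0.84, 2.19], [0.05, 2.79], [-1.13, 4.28], [0.06, 2.93], [-2.69, 2.69]. Speed limits (rad/s): [2.22, 2.22, 2.79, 3.14, 3.14, 3.14].

### API

Orientations are given as a unit quaternion [x, y, z, w].
In Python, from plant import get_obs, viewer, workorder gives the robot as it stands.
- The arm moves only by the shell command python3 -m pendant 'ROWS' [FORCE]. ROWS is JSON, a list of rows, each a list of 3 entries, a list of its own where there are three numbers: the shift along the tool's x, y, z each as a share of 0.4 m, from -1 to 1, then the turn, a rotation vector about the tool's x, y, z each as a share of 2 pi rad, from -1 to 1, then the closure, from -1 (fully open) to 1 (shut). A call has 1 to 10 rows; each row is the pose to reach, as a shift and turn from the pose commanded when the call began, along the tool's axes at that moment, turning the shorter way round; what a row does not reach only later rows make up. A row lasts 1/10 s, in which the tool goes at most 50 mm and 8.59 degrees, less where a joint would pass 70% of its speed; a pose out of reach is approached as far as the arm can. A call with a number of a shift or a turn outside -1 to 1 is refused whole. A call with a gripper value outside its range is refused whole. The fingers move at their own pace and stop on an object; FORCE is the grip in N (left out, the last holds). Time passes only in rows, so rows that repeat a pose let the fingers close. It gives the time, the measured TCP pose, the force and the opening at its end, in the units of the state.
- get_obs(): the state, without advancing time (a new reading comes with each control period).
- viewer.grab_frame(name): name is "scene" or "side" or "wrist"; returns the picture (420x560x3 uint8, blue, green, red); there is no depth.
- viewer.get_calibration(name): a dict with "fx", "fy", "cx", "cy" (pixels), "R" (3x3) and "t" (3): a world point X has camera coordinates R X + t. Camera axes: x right, y down, z forward; pixel columns grow to the right and rows downward; lengths in m; the calibration is good to about 2 mm. The wrist camera is an equidistant fisheye: a pixel r from the principal point sees the ray r / f radians off the axis. A picture is of the moment at which its call begins: read the wrist's pose just before it. get_calibration takes no time and is no camera call; for the wrist camera it gives the pose at the moment of the call.
- workorder.sign_off(): hands the job in, once; it reports no verdict.
The state is a dict: "time": time; "joint_pos": joint angles; "dq": joint speeds; "joint_efforts": joint torques, N m; "tool_pos": TCP position; "eef_rot": TCP orientation; "force": force on the tool from outside, world axes, zero at the start; "moment": the same for the moment, N m; "finger_gap": opening from 0.0 (shut) to 1.0 (fully open).
Only numpy, scipy, OpenCV 4.12 (cv2) and the standard library are available. Lean on these libraries where they do the work, as an engineer would, in place of code of your own. Each camera call takes 0.05 s, during which the arm holds its last target. There are 200 camera calls.

### The job

Two telescoping legs of a levelling stand lie clamped on the bench, and the one with the orange snap button is still one hole too long. Press its orange button flush and slide the sleeve towards the blue clamp to the next hole, then let go so that the button snaps up there. Leave the leg with the blue button, which is already right, as it is.

Things in the scene. Friction and masses are not known exactly. Their poses are not given: they have to be found in the camera images.
- orange_button_top (a point): Centre of the top of the orange snap button on the white sleeve. Cap 32 (along the leg) x 28 mm; its top is 77 mm above the bench when up, 69 mm when flush with its grey housing. A cross rib (finger stop) stands on the housing 31 mm either side of the centre, to 81 mm; all else on the leg is lower than 77 mm. x axis: along the leg, the way to slide; z up. Sleeve and button move together.
- orange_next_hole (a point): Centre of the next oblong hole (30 x 16 mm) in the top of this leg's fixed aluminium inner tube, 52 mm above the bench, about 60 mm ahead of the button at the start and in view just beyond the sleeve's end. The hole 60 mm farther on is not wanted. The button springs up when its centre is within 6 mm of the hole's centre. Axes as the button's.
- orange_snap (a joint): How far the orange button is pressed, m: 0 up (locked), 0.008 flush; spring 2 N at first, 4 N flush. Past 0.006 it frees the sleeve, which slides with 1.5 N friction: a fingertip holding the button flush drags the sleeve along (if it slips, it meets the rib). Between holes the tube wall keeps it about 0.006 down by itself; over a hole it springs up when let go.
- blue_button_top (a point): Centre of the top of the blue snap button of the second, like leg, which is already short and lies beside the first, nearer to the robot or farther off. Leave it alone. Same sizes and axes.

How it is judged:
On the way:
1. the orange button is pressed in while still at its first hole (value of joint orange_snap above 0.0055 m and horizontal distance between orange_button_top and orange_next_hole above 0.045 m).
At the end, for the whole second after the job is handed in: The orange button has snapped up again (less than 2 mm pressed) in the next hole (its centre within 10 mm of the hole's centre, seen from above) (horizontal distance between orange_button_top and orange_next_hole below 0.01 m and value of joint orange_snap below 0.002 m); the robot touches nothing.
It fails at once if the blue leg's button is pressed or its sleeve slid (its button moved more than 5 mm) (distance of blue_button_top from where it was at the start of the episode above 0.005 m).
It also fails if it takes over 29 s, if anything falls off the work surface, if the arm or the gripper's body presses on something with over 40 N, if the wrist force passes 120 N, or if a joint passes its speed limit or range.

## Working session

There is one attempt and no reset: what is moved stays moved. The work goes in short steps, Python scripts to look and compute and a shell command to move; the robot and the scene stay as the last step left them, time stands still between calls to the robot, and variables do not carry over. Pictures are saved under pics/ and viewed, about 8 in all and at most 12, crops included, and the job is handed in when it is done.

```bash
mkdir -p pics; cat > h.py <<'E'
import numpy as np, cv2
from plant import get_obs, viewer, workorder
def ray(c,u,v,fish=False):
    x=(u-c['cx'])/c['fx'];y=(v-c['cy'])/c['fy']
    if fish:
        r=np.hypot(x,y); d=np.array([np.sin(r)*x/max(r,1e-9),np.sin(r)*y/max(r,1e-9),np.cos(r)])
    else: d=np.array([x,y,1.])
    R=np.array(c['R']);t=np.array(c['t']);return -R.T@t, R.T@d
def onplane(c,u,v,z,fish=False):
    o,d=ray(c,u,v,fish); return o+d*(z-o[2])/d[2]
def blobs(im,lo,hi,amin=15):
    m=cv2.inRange(cv2.cvtColor(im,cv2.COLOR_BGR2HSV),lo,hi)
    n,_,s,c=cv2.connectedComponentsWithStats(m)
    return [(s[i].tolist(),c[i].round(1).tolist()) for i in range(1,n) if s[i][4]>=amin]
E
python3 - <<'E'
from h import *
o=get_obs();print(o['time'],o['tool_pos'],o['eef_rot'],o['force'],o['finger_gap'])
for n in('scene','side'):
    c=viewer.get_calibration(n);im=viewer.grab_frame(n);cv2.imwrite(f'pics/{n}0.png',im)
    print(n,'cam at',onplane(c,c['cx'],c['cy'],0),ray(c,0,0)[0])
    for k,lo,hi in(('or',(5,150,100),(20,255,255)),('bl',(95,130,60),(125,255,255))):
        for s,p in blobs(im,lo,hi): print(k,s,p,onplane(c,*p,.077).round(4))
E
```

```text
0.0 [ 0.19227871 -0.59444648  0.21403939] [ 9.87793413e-01  1.55768609e-01 -4.88213859e-05 -5.57604844e-04] [ 0.28527827 -0.11805596 -0.13695256] 0.9991723830605865
scene cam at [ 0.58843179 -0.17194128  0.        ] [0.26157541 0.51304675 0.58987314]
or [172, 172, 19, 13, 91] [179.9, 178.6] [ 0.8223 -0.1067  0.077 ]
or [138, 197, 13, 16, 94] [144.3, 206.1] [0.8247 0.0175 0.077 ]
or [106, 215, 34, 16, 191] [119.8, 222.7] [0.8316 0.0845 0.077 ]
or [295, 220, 19, 16, 187] [304.0, 227.1] [ 0.482  -0.0664  0.077 ]
or [78, 300, 11, 10, 69] [83.2, 303.9] [0.7335 0.2725 0.077 ]
or [66, 305, 11, 9, 49] [71.4, 309.4] [0.742  0.2889 0.077 ]
or [114, 308, 6, 11, 26] [116.1, 313.0] [0.6713 0.2632 0.077 ]
or [53, 314, 31, 26, 429] [67.5, 325.7] [0.722  0.3144 0.077 ]
or [94, 315, 7, 10, 22] [96.4, 320.2] [0.6892 0.2873 0.077 ]
or [75, 329, 18, 30, 113] [85.6, 345.8] [0.6686 0.3285 0.077 ]
or [75, 333, 7, 10, 23] [78.0, 338.1] [0.6894 0.3237 0.077 ]
or [67, 342, 7, 10, 29] [69.7, 347.3] [0.6879 0.3405 0.077 ]
or [46, 353, 13, 7, 29] [51.8, 356.9] [0.6985 0.3631 0.077 ]
bl [140, 34, 9, 8, 48] [144.1
[... 590 characters left out ...]
, 245, 5, 8, 25] [128.0, 248.7] [0.823  0.0395 0.077 ]
or [89, 261, 11, 15, 117] [93.8, 268.7] [0.8554 0.101  0.077 ]
or [106, 263, 14, 14, 92] [111.6, 270.2] [0.8252 0.1023 0.077 ]
or [163, 350, 6, 29, 77] [165.6, 362.8] [0.6797 0.2814 0.077 ]
or [103, 361, 27, 41, 502] [118.9, 380.8] [0.7258 0.3128 0.077 ]
or [149, 364, 6, 9, 21] [150.9, 367.9] [0.695  0.2907 0.077 ]
or [146, 401, 5, 16, 37] [148.2, 407.5] [0.679  0.3452 0.077 ]
or [127, 402, 3, 16, 31] [127.6, 411.1] [0.6999 0.3516 0.077 ]
bl [321, 186, 24, 28, 289] [333.4, 195.5] [ 0.4661 -0.1998  0.077 ]
bl [237, 188, 24, 28, 274] [250.2, 197.4] [ 0.6417 -0.1743  0.077 ]
bl [236, 212, 15, 9, 124] [243.5, 216.1] [ 0.643  -0.0929  0.077 ]
```

View pics/scene0.png

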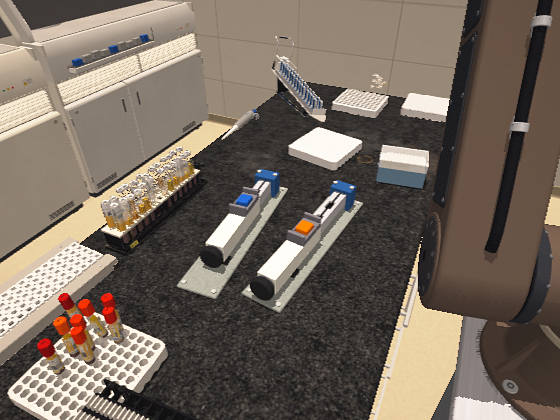

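View pics/side0.png

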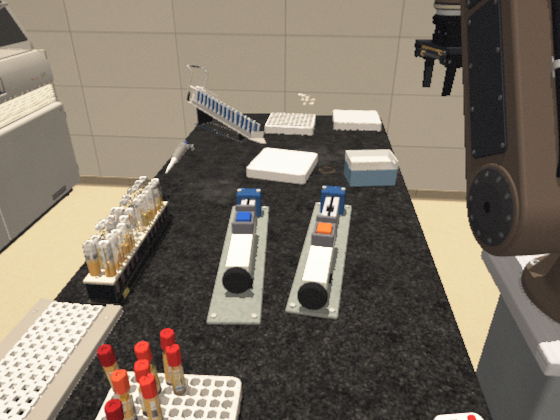

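The scene view shows the orange button at (304,227) and the side view shows it at (324,228). The orange leg is the one nearer the robot. Its blue clamp is at (343,192) in the scene view and (333,196) in the side view. Next I'll enlarge crops of this leg and check what the wrist camera sees.

```bash
python3 - <<'E'
from h import *
a=cv2.imread('pics/scene0.png')[170:310,240:370];b=cv2.imread('pics/side0.png')[170:310,280:370]
cv2.imwrite('pics/crop1.png',cv2.resize(np.hstack([a,b]),None,fx=3.6,fy=3.6,interpolation=cv2.INTER_CUBIC))
cs,cd=viewer.get_calibration('scene'),viewer.get_calibration('side')
def tri(p,q):
    (o1,d1),(o2,d2)=ray(cs,*p),ray(cd,*q)
    s=np.linalg.lstsq(np.c_[d1,-d2],o2-o1,rcond=None)[0]
    x,y=o1+s[0]*d1,o2+s[1]*d2; return ((x+y)/2).round(4),np.linalg.norm(x-y).round(4)
print(tri((304,227.1),(324,228.1)),tri((243.9,199.7),(243.5,216.1)),tri((344.6,192.1),(333.4,195.5)))
c=viewer.get_calibration('wrist');print(c['fx'],c['cx'],c['cy'],np.array(c['R']).round(3),ray(c,280,210,True)[0])
E
```

```text
(array([ 0.4856, -0.0757,  0.0687]), np.float64(0.0002)) (array([ 0.6453, -0.1054,  0.07  ]), np.float64(0.0001)) (array([ 0.4619, -0.2832,  0.0352]), np.float64(0.0009))
325.19226210127806 271.44670334412535 206.76730037639098 [[ 0.308 -0.951 -0.001]
 [-0.919 -0.297  0.26 ]
 [-0.248 -0.079 -0.966]] [ 0.26159349 -0.57311603  0.38378529]
```

View pics/crop1.png

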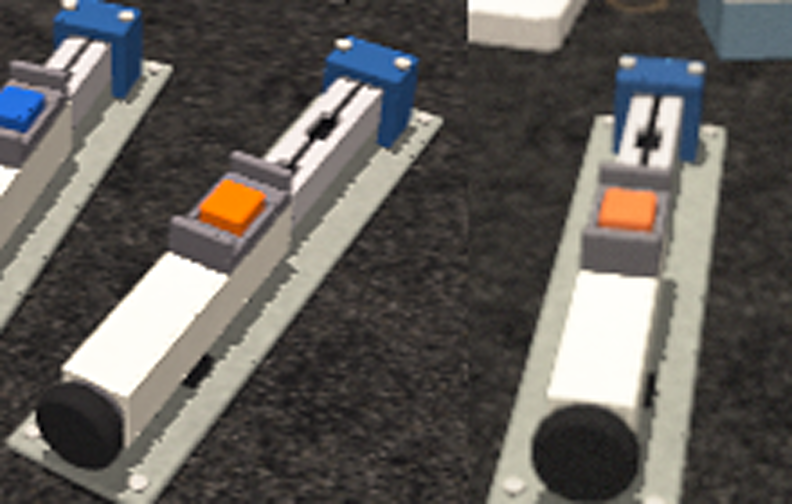

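The crop shows the second hole at scene (329,205) and side (333,208). The near hole is just past the front rib. The button triangulates to about (0.486, -0.076, 0.07), where the expected height is 0.077. I'll move above it now, with the gripper shut, and look from close by.

```bash
python3 -m pendant '[[[0.96,-0.96,0],[0,0,0.068],1],[[0.96,-0.96,0],[0,0,0.068],1],[[0.96,-0.96,0],[0,0,0.068],1],[[0.96,-0.96,0],[0,0,0.068],1],[[0.96,-0.96,0],[0,0,0.068],1],[[0.96,-0.96,0],[0,0,0.068],1],[[0.96,-0.96,0],[0,0,0.068],1],[[0.96,-0.96,0],[0,0,0.068],1],[[0.96,-0.96,0],[0,0,0.068],1],[[0.96,-0.96,0],[0,0,0.068],1]]' 20
```

```text
time: 1.1
tool_pos: [0.4204, -0.1476, 0.2147]
eef_rot: [0.998, -0.057, 0.0, 0.0]
force: [0.9, -0.5, -0.8]
finger_gap: 0.217
```

```bash
python3 -m pendant '[[[0.02,-0.05,0],[0,0,0],1],[[0.02,-0.05,0],[0,0,0],1],[[0.02,-0.05,0],[0,0,0],1],[[0.02,-0.05,0],[0,0,0],1],[[0.02,-0.05,0],[0,0,0],1]]'
python3 - <<'E'
from h import *
c=viewer.get_calibration('wrist');o=get_obs();im=viewer.grab_frame('wrist');cv2.imwrite('pics/w1.png',im)
np.save('w1.npy',c,allow_pickle=True)
print(o['tool_pos'],o['eef_rot'],o['force'],o['finger_gap'],o['dq'].round(3) if hasattr(o['dq'],'round') else o['dq'])
for k,lo,hi in(('or',(5,150,100),(20,255,255)),('bl',(95,130,60),(125,255,255))):
    for s,p in blobs(im,lo,hi,60): print(k,s,p,onplane(c,*p,.077,True).round(4))
cv2.imwrite('pics/w1v.png',cv2.resize(im,None,fx=1.42,fy=1.42))
E
```

```text
time: 1.6
tool_pos: [0.4298, -0.1314, 0.2146]
eef_rot: [0.998, -0.058, -0.0, 0.0]
force: [-0.2, -0.5, 0.4]
finger_gap: 0.006
[ 0.42980124 -0.13141666  0.21456892] [ 9.98315322e-01 -5.80216553e-02 -7.11763392e-05  3.18709134e-05] [-0.18659928 -0.45751604  0.36015112] 0.005567520860002788 [ 0.002 -0.001 -0.001  0.001  0.001  0.001]
or [188, 134, 34, 29, 918] [205.0, 148.2] [ 0.4849 -0.075   0.077 ]
bl [203, 0, 30, 6, 107] [214.2, 1.7] [ 0.6281 -0.1005  0.077 ]
bl [377, 122, 36, 52, 1365] [395.1, 147.8] [ 0.4658 -0.2599  0.077 ]
```

View pics/w1v.png

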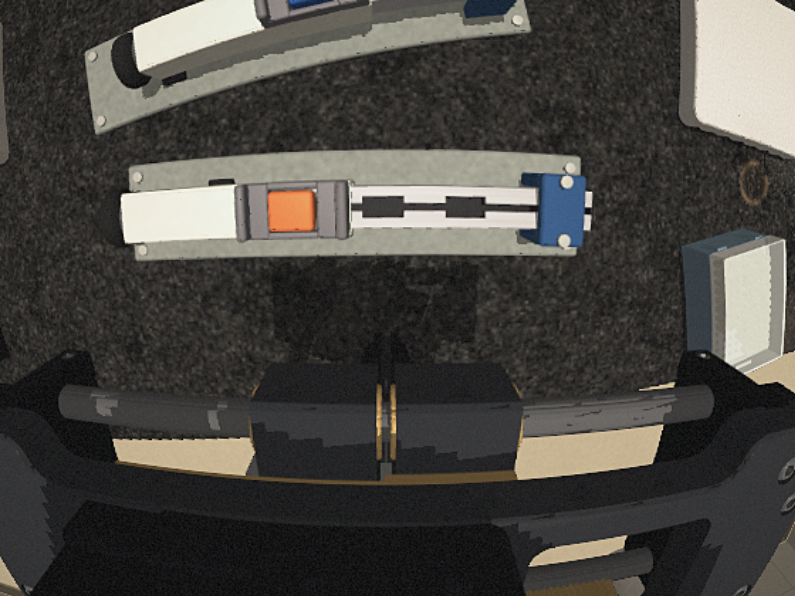

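The wrist view shows the orange button at (205,148) in raw pixels. Hole 1 is at about (270,146), hole 2 at about (327,146), and the clamp at (395,148). Next I'll measure the holes and the leg's direction.

```bash
python3 - <<'E'
from h import *
im=cv2.imread('pics/w1.png');c=np.load('w1.npy',allow_pickle=True).item()
g=cv2.cvtColor(im,cv2.COLOR_BGR2GRAY)
m=((g<90)*255).astype(np.uint8)[130:165,246:372]
m=cv2.morphologyEx(m,cv2.MORPH_OPEN,np.ones((9,3),np.uint8))
n,_,s,ce=cv2.connectedComponentsWithStats(m)
H=[]
for i in range(1,n):
    u,v=ce[i]+[246,130]
    if 150<s[i][4]<1500:
        p=onplane(c,u,v,.052,True);H.append(p)
        print(s[i],(u.round(1),v.round(1)),p.round(4),'len',np.linalg.norm(onplane(c,s[i][0]+246,v,.052,True)-onplane(c,s[i][0]+s[i][2]+246,v,.052,True)).round(4))
for z in(.074,.077):
    b=onplane(c,205.0,148.2,z,True)
    for h in H: d=(h-b)[:2]; print(z,b.round(4),np.hypot(*d).round(4),np.degrees(np.arctan2(d[1],d[0])).round(2))
d=(H[1]-H[0])[:2];print(np.hypot(*d),np.degrees(np.arctan2(d[1],d[0])))
E
```

```text
[  9   8  29  15 417] (np.float64(269.2), np.float64(145.3)) [ 0.4779 -0.1358  0.052 ] len 0.0296
[ 68   8  28  15 394] (np.float64(327.2), np.float64(145.3)) [ 0.4716 -0.1951  0.052 ] len 0.0294
0.074 [ 0.4847 -0.0743  0.074 ] 0.0619 -96.31
0.074 [ 0.4847 -0.0743  0.074 ] 0.1214 -96.19
0.077 [ 0.4849 -0.075   0.077 ] 0.0613 -96.53
0.077 [ 0.4849 -0.075   0.077 ] 0.1208 -96.31
0.059565475760641515 -96.07580434682467
```

The holes and direction agree with what was given: holes 29.6 mm long and 59.6 mm apart, button to hole about 61 mm, heading about -96.2°. I'll go to a point just above the button.

```bash
python3 -m pendant '[[[0.12,-0.155,0.1],[0,0,-0.001],1],[[0.12,-0.155,0.2],[0,0,-0.001],1],[[0.12,-0.155,0.3],[0,0,-0.001],1],[[0.12,-0.155,0.315],[0,0,-0.001],1],[[0.12,-0.155,0.315],[0,0,-0.001],1],[[0.12,-0.155,0.315],[0,0,-0.001],1],[[0.12,-0.155,0.315],[0,0,-0.001],1]]'
python3 - <<'E'
from h import *
o=get_obs();print(o['tool_pos'],o['eef_rot'],o['force'])
c=viewer.get_calibration('wrist');im=viewer.grab_frame('wrist');cv2.imwrite('pics/w2.png',im)
b=viewer.grab_frame('side');cv2.imwrite('pics/s2.png',b)
cv2.imwrite('pics/w2v.png',np.hstack([cv2.resize(im[100:320,140:400],(390,330)),cv2.resize(b[150:260,260:390],(390,330))]))
E
```

```text
time: 2.35
tool_pos: [0.4856, -0.0753, 0.0906]
eef_rot: [0.999, -0.055, 0.002, 0.0]
force: [-0.1, -0.5, 1.1]
finger_gap: 0.005
[ 0.48558473 -0.07526104  0.09062859] [ 9.98510893e-01 -5.45287918e-02  1.55824939e-03  4.24357725e-04] [-0.10448932 -0.49116955  1.10941968]
```

View pics/w2v.png

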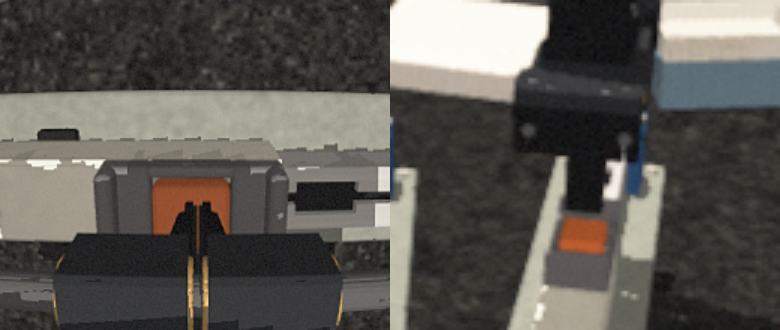

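The tip stands over the orange cap, a few mm forward of its centre, and well between the ribs. Now I'll press in steps.

```bash
python3 -m pendant '[[[0,0,0.02],[0,0,0],1],[[0,0,0.035],[0,0,0],1],[[0,0,0.045],[0,0,0],1],[[0,0,0.052],[0,0,0],1],[[0,0,0.055],[0,0,0],1],[[0,0,0.055],[0,0,0],1],[[0,0,0.055],[0,0,0],1]]'
```

```text
time: 3.15
tool_pos: [0.4857, -0.0747, 0.0687]
eef_rot: [0.999, -0.054, 0.001, 0.0]
force: [-7.0, -0.3, 37.8]
finger_gap: 0.004
```

The button is flush at z = 0.0687. At 38 N I'm pressing harder than needed, so I'll ease off a little and drag the sleeve most of the way slowly.

```bash
python3 -m pendant '[[[0,0,-0.0015],[0,0,0],1],[[0,0,-0.0015],[0,0,0],1],[[0,0.01,-0.0015],[0,0,0],1],[[0,0.02,-0.0015],[0,0,0],1],[[0,0.03,-0.0015],[0,0,0],1],[[0,0.03,-0.0015],[0,0,0],1]]'
python3 - <<'E'
from h import *
im=viewer.grab_frame('side')
c=viewer.get_calibration('side')
for s,p in blobs(im[200:260,290:350],(5,150,80),(20,255,255)): print(s,p)
for s,p in blobs(cv2.imread('pics/s2.png')[200:260,290:350],(5,150,80),(20,255,255)): print('before',s,p)
E
```

```text
time: 3.75
tool_pos: [0.4842, -0.0868, 0.0688]
eef_rot: [0.999, -0.054, 0.001, 0.0]
force: [-4.0, -1.4, 30.3]
finger_gap: 0.006
[28, 25, 15, 6, 49] [35.4, 28.1]
before [26, 23, 16, 12, 156] [34.0, 28.1]
```

```bash
python3 - <<'E'
from h import *
im=viewer.grab_frame('wrist');cv2.imwrite('pics/w3.png',im)
a=cv2.imread('pics/w2.png')
cv2.imwrite('pics/w3v.png',np.hstack([cv2.resize(x[100:320,140:400],(390,330)) for x in(a,im)]))
E
```

```text
(no output)
```

View pics/w3v.png

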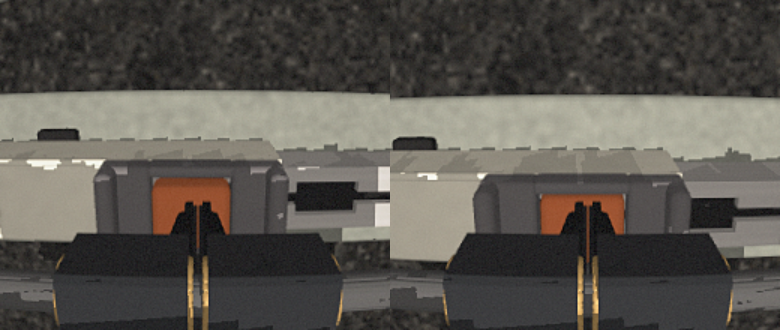

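The button and housing have moved along with the finger: they sit the same under the tip, and the hole is now partly covered. I'll drag the remaining 48 mm or so.

```bash
python3 -m pendant '[[[0,0.015,0],[0,0,0],1],[[0,0.03,0],[0,0,0],1],[[0,0.045,0],[0,0,0],1],[[0,0.06,0],[0,0,0],1],[[0,0.075,0],[0,0,0],1],[[0,0.09,0],[0,0,0],1],[[0,0.105,0],[0,0,0],1],[[0,0.12,0],[0,0,0],1],[[0,0.12,0],[0,0,0],1],[[0,0.12,0],[0,0,0],1]]'
python3 - <<'E'
from h import *
im=viewer.grab_frame('wrist');cv2.imwrite('pics/w4.png',im)
for f in('w3','w4'): print(f,[x for x in blobs(cv2.imread(f'pics/{f}.png')[100:320,140:400],(5,150,80),(20,255,255),30)])
E
```

```text
time: 4.85
tool_pos: [0.479, -0.1347, 0.0688]
eef_rot: [0.999, -0.054, 0.001, 0.001]
force: [-5.3, -1.1, 29.0]
finger_gap: 0.005
w3 [([100, 130, 56, 45, 956], [125.8, 141.0])]
w4 [([100, 130, 56, 45, 953], [126.1, 141.1])]
```

There was no slip: the cap is at the same pixels in the wrist view, and total travel is 60.4 mm. Now I'll lift straight up, move aside, and check.

```bash
python3 -m pendant '[[[0,0,-0.02],[0,0,0],1],[[0,0,-0.06],[0,0,0],1],[[0,0,-0.16],[0,0,0],1],[[-0.07,0,-0.26],[0,0,0],1],[[-0.14,0,-0.36],[0,0,0],1],[[-0.14,0,-0.36],[0,0,0],1],[[-0.14,0,-0.36],[0,0,0],1],[[-0.14,0,-0.36],[0,0,0],1]]'
python3 - <<'E'
from h import *
o=get_obs();c=viewer.get_calibration('wrist');im=viewer.grab_frame('wrist');cv2.imwrite('pics/w5.png',im)
print(o['tool_pos'],o['force'])
for s,p in blobs(im,(5,150,100),(20,255,255),60):
    for z in(.071,.077): print(s,p,z,onplane(c,*p,z,True).round(4))
ims={n:viewer.grab_frame(n) for n in('scene','side')};P={}
for n in ims:
    cn=viewer.get_calibration(n)
    for s,p in blobs(ims[n][170:260,280:370],(5,150,100),(20,255,255)): P[n]=np.array(p)+[280,170];print(n,s,P[n])
    for s,p in blobs(ims[n][180:230,230:260],(95,130,60),(125,255,255)): print(n,'blue',np.array(p)+[230,180])
(o1,d1),(o2,d2)=[ray(viewer.get_calibration(n),*P[n]) for n in('scene','side')]
s=np.linalg.lstsq(np.c_[d1,-d2],o2-o1,rcond=None)[0];print('tri',o1+s[0]*d1,o2+s[1]*d2)
cv2.imwrite('pics/w5v.png',np.hstack([cv2.resize(im[90:230,120:400],(500,250)),cv2.resize(ims['side'][170:260,280:370],(250,250))]))
E
```

```text
time: 5.7
tool_pos: [0.4229, -0.128, 0.2102]
eef_rot: [0.999, -0.054, -0.001, -0.0]
force: [-0.2, -0.3, 0.4]
finger_gap: 0.002
[ 0.4229113  -0.12796795  0.21015013] [-0.19745536 -0.28792882  0.35029063]
[253, 125, 34, 30, 943] [269.2, 140.1] 0.071 [ 0.4775 -0.1328  0.071 ]
[253, 125, 34, 30, 943] [269.2, 140.1] 0.077 [ 0.4779 -0.1328  0.077 ]
scene [29, 36, 18, 14, 165] [317.5 212. ]
scene blue [243.9 199.7]
side [40, 38, 15, 10, 128] [327.4 212.7]
side blue [249.4 196.9]
side blue [243.5 216.1]
tri [ 0.47858484 -0.13494396  0.06952991] [ 0.47881026 -0.13512934  0.06985478]
```

View pics/w5v.png

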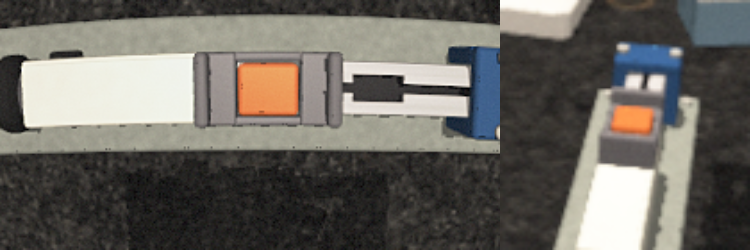

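The button is up: it triangulates to z 0.0695, against 0.0687 when it was up at the start, and the cap looks the same size. It has moved 59.7 mm. Blue is at the same pixels as before.

```bash
python3 -c "
from plant import workorder
print(workorder.sign_off())"
```

```text
the job is handed in; nothing more can be done
None
```

I pressed the orange button flush with the closed fingertips (TCP at z = 0.0687 m) and dragged the sleeve 60.4 mm towards the blue clamp. Then I lifted straight off, moved clear of the leg and handed the job in, with the clock at about 6 s of the 29 s allowed.

**Last checks before hand-in:**
- **Position:** The two fixed cameras put the button 59.7 mm from where it started. The wrist camera put it about 3 mm from the hole centre I measured earlier, inside the 10 mm allowed.
- **Button up:** It triangulated to about the same height as when it was up at the start (0.0695 m now, 0.0687 m then). Both readings are 7–8 mm under the stated 77 mm, so I judged "up" by comparing them, not by the absolute height.
- **Blue leg:** Its button was at the same pixels in both fixed views as at the start.
- **Contact:** The robot was clear of everything, and the wrist force was under 0.5 N.

**Pressing force:** The fingertip push peaked at about 38 N, harder than needed. I eased off to about 30 N for the drag.

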